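# Hook a casting ring out from under the drying rack

### The job

The steel casting ring has slid under the low drying rack, where a hand cannot go: take the long hook from its wooden rest, reach in through the rack's open mouth with the hook leaned over sideways so that it passes under the deck, lower the bent tip inside the ring and draw the ring out until it is a few centimetres clear of the rack, without touching it by hand until then. Then lay the hook back in its rest as it was and stand the ring flat in the low metal tray. Leave the plaster disc under the rack, the castings drying on it and everything else where they are.

Things in the scene. Friction and masses are not known exactly. Their poses are not given: they have to be found in the camera images.
- ring: plain steel ring, open at both ends: 56 mm outside, 48 mm inside, 20 mm high, 85 to 155 g. Lies flat under the rack, left or right of its middle, 3 to 17 mm short of the back board; it slides on the bench. Origin: centre of its underside, z up
- rack: fixed wire drying rack, 220 mm deep (its x) x 320 mm wide (its y). Origin: centre of its footprint on the bench. Mouth: x = -110 mm, open but for an 8 mm leg at each corner, looking roughly to the robot's right (world -y). Plywood back board: inner face at x = 103 mm. Sides open. Underside of the deck 100 mm above the bench (too low for the hook to pass upright over the ring: lean it over sideways, about 45 degrees), top 106 mm, bars 24 mm apart
- hook: square wooden handle 24 x 24 x 130 mm with an 8 mm steel rod ahead of it, its end bent down; 160 g, balances 25 mm ahead of the handle's middle. Origin: middle of the handle, on its axis, 92 mm above the bench at the start. x runs along the rod (handle -65 to 65 mm, bend at 270 mm), z is up in the rest; the bent end reaches z = -80 mm. It may tip a little in the fingers when its end is pressed
- hook_tip (a point): lowest point of the hook's bent end (x = 270, z = -80 mm in the hook's frame)
- rest: fixed wooden rest of the hook. Origin: centre of its underside, x along the hook's x at the start. Two uprights 12 mm thick at x = -48 and 48 mm, 62 mm wide, each with a notch 34 mm wide open at the top: floor 80 mm above the bench, cheeks up to 96 mm; base between them 10 mm thick. The hook lies in both notches, its origin 92 mm above this one within 4 mm
- tray: fixed low metal tray, 160 mm (its x) x 180 mm (its y), walls 4 mm thick and 14 mm high, inner floor 4 mm above the bench. Origin: centre of its underside
- disc: solid plaster disc, 54 mm across and 20 mm high, lying under the rack beside the ring; it stays there. Origin: centre of its underside
- bowl: small plaster bowl, rim 80 mm across, 40 mm high, drying on the rack's deck. Origin: centre of its underside
- coaster: round concrete coaster, 84 mm across, 12 mm thick, drying on the rack's deck. Origin: centre of its underside
- jug: white mixing pot, 90 mm across, 55 mm high, close to the robot. Origin: centre of its underside
- spatula: spatula lying on the bench beyond the hook's rest. Origin: on its underside
- sander: cork sanding block, 70 x 40 x 26 mm, towards the far edge. Origin: centre of its underside
- cup: paper cup, 70 mm across, 70 mm high, close to the robot. Origin: centre of its underside

How it is judged:
By the outcome, as a careful person would: the job done as asked, in the order asked, and still so for the second after the job is handed in, with the robot touching nothing.
It also fails if it takes over 67 s, if anything falls off the work surface, if the arm or the gripper's body presses on something with over 40 N, if the wrist force passes 120 N, or if a joint passes its speed limit or range.

### The arm

A 6-joint arm with a two-finger parallel gripper is mounted at the origin on the work surface. World frame = base frame: x ahead of the robot, y to its left, z up, the work surface at z = 0. Lengths are in m, angles in rad, forces in N, time in s.
With the tool pointing down it reaches from about 0.35 to 0.775 m from the base axis. Payload 5.5 kg.
Tool frame: the origin (TCP) lies at the very end of the fingers, on their centre line; the grasp point (between the pads) lies 19 mm behind it; z points along the fingers, y is the line along which they close (so a half turn about z gives the same grasp; the last joint's range is limited). The gripper opens to 85 mm and grips with 20 to 120 N. Pads are 22 mm wide; open, the fingers measure 114 mm over their backs; the gripper's body (76 mm by 85 mm) begins 54 mm behind the grasp point. The pads swing forward as they close: fully open they stand 13 mm farther back than shut.
Start: joints at [-1.265, 0.313, 0.046, 1.304, 0, 1.431], TCP at [0.248, -0.519, 0.231] pointing down, gripper open.
Joint ranges: [-2.76, 2.76], [-0.86, 1.69], [-1.03, 1.26], [-2.2, 2.34], [-1.47, 1.5], [-3.14, 3.14]. Speed limits (rad/s): [2.57, 2.57, 3.14, 3.14, 3.14, 3.14].

### API

Orientations are given as a unit quaternion [w, x, y, z].
In Python, from workcell import env, cams, ticket, spotter gives the robot as it stands.
- The arm moves only by the tool jog_arm, never from a script. Its argument "increments" is a list that holds one entry, the list of rows, each a list of 7 numbers: the shift along the tool's x, y, z in units of 0.25 m (1.0 is 0.25 m), then the turn, a rotation vector about the tool's x, y, z in units of 180 degrees (1.0 is 180 degrees), then the closure in counts, from 0 (fully open) to 255 (shut). A call has 1 to 20 rows; each row shifts and turns the commanded pose from where the row before left it, along the tool's axes as they then stand; what a row does not reach is not made up. A row lasts 1/10 s, in which the tool goes at most 50 mm and 8.59 degrees, less where a joint would pass 70% of its speed; a pose out of reach is approached as far as the arm can. A call with a number of a shift or a turn outside -1 to 1 is refused whole. A call with a gripper value outside its range is refused whole. The fingers move at their own pace and stop on an object; "force" is the grip in N (left out, the last holds). Time passes only in rows, so rows that do not move let the fingers close. It gives the time, the measured TCP pose, the force, the opening and the grip force at its end, in the units of the state.
- env.get_state(): the state, without advancing time (a new reading comes with each control period).
- cams.read_camera(name): name is "side" or "top"; returns a dict with "pixels" (480x640x3 uint8, red, green, blue), "fx", "fy", "cx", "cy" (pixels), "xyz" and "attitude" of the camera in the world. Camera axes: x right, y down, z forward; pixel columns grow to the right and rows downward; lengths in m; the calibration is good to about 2 mm. A picture is of the moment at which its call begins. There is no depth.
- ticket.hand_in(): hands the job in; it is judged then, once.
Trained networks look in the newest picture that a camera, given by its name, has taken for a name from the list of things; names that differ only in an ending like _2 or _b are one class to them, and where a whole thing is asked for, a point or a joint stands for the part that bears it (a point fixed in the world has none). Each returns a list of dicts, best first, with "conf" (0 to 1); they miss things now and then, are a little off and sometimes report something else, mostly with a low value. They report only what shows in the picture. A call takes as long as a camera call.
- spotter.find_in(target, camera): "uv" ([column, row] in pixels, amid what is visible of it).
- spotter.cut_out(target, camera): "region" (480x640 bool, what is visible of it) and "uv" ([column, row] in pixels, amid what is visible of it).
- spotter.landmark_of(target, camera): "uv" ([column, row] in pixels: a listed point, or the origin of a listed thing).
The state is a dict: "clock": time; "joint_pos": joint angles; "qvel": joint speeds; "tau": joint torques, N m; "tcp_pos": TCP position; "orientation": TCP orientation; "wrist_force": force on the tool from outside, world axes, zero at the start; "ft_torque": the same for the moment, N m; "finger_gap": finger opening in m; "grip_force": force on a finger pad.
Only numpy, scipy, OpenCV 4.12 (cv2) and the standard library are available. Lean on these libraries where they do the work, as an engineer would, in place of code of your own. Each camera call takes 0.05 s, during which the arm holds its last target. There are 200 camera calls.

## Working session

There is one attempt and no reset: what is moved stays moved. The work goes in short steps, Python scripts to look and compute and a tool call to move; the robot and the scene stay as the last step left them, time stands still between calls to the robot, and variables do not carry over. Pictures are saved under pics/ and viewed, at most 13 in all, crops included, and the job is handed in when it is done.

Besides the shell and the picture viewer there is one more tool, called after "Emit:" as name(argument=value, ...), one argument or row to a line, values as JSON. jog_arm: Moves the arm, as the interface text tells. Shifts and turns lie within -1 to 1; 1 stands for 0.25 m of shift or 180 degrees of turn. Its arguments: {"type":"object","properties":{"increments":{"type":"array"},"force":{"type":"number"}},"required":["increments"]}

```bash
ls; mkdir -p pics; cat > h.py <<'E'
import numpy as np, cv2
from scipy.spatial.transform import Rotation as R
from workcell import env, cams, ticket, spotter
def rot(q): return R.from_quat([q[1],q[2],q[3],q[0]])
def cam(n):
    c=cams.read_camera(n); a=np.array(c["attitude"],float)
    c["R"]=a if a.shape==(3,3) else rot(a).as_matrix()
    c["p"]=np.array(c["xyz"]); return c
def ray(c,uv):
    d=c["R"]@np.array([(uv[0]-c["cx"])/c["fx"],(uv[1]-c["cy"])/c["fy"],1]); return d/np.linalg.norm(d)
def onz(c,uv,z):
    d=ray(c,uv); return c["p"]+d*(z-c["p"][2])/d[2]
def proj(c,P):
    q=c["R"].T@(np.array(P)-c["p"]); return np.array([c["fx"]*q[0]/q[2]+c["cx"],c["fy"]*q[1]/q[2]+c["cy"]])
def tri(c1,u1,c2,u2):
    d1,d2=ray(c1,u1),ray(c2,u2)
    A=np.stack([d1,-d2],1); s=np.linalg.lstsq(A,c2["p"]-c1["p"],rcond=None)[0]
    a=c1["p"]+s[0]*d1;b=c2["p"]+s[1]*d2; return (a+b)/2,np.linalg.norm(a-b)
def save(c,f): cv2.imwrite("pics/"+f,c["pixels"][:,:,::-1])
E
python3 - <<'E'
from h import *
s=env.get_state(); print(s)
C={n:cam(n) for n in("side","top")}
for n,c in C.items():
    save(c,n+"0.png"); print(n,c["p"],c["fx"],c["cx"],c["cy"],c["attitude"])
names="ring rack hook hook_tip rest tray disc bowl coaster jug spatula sander cup".split()
for t in names:
    r={}
    for n in C:
        l=spotter.landmark_of(t,n); r[n]=[(np.round(x["uv"],1).tolist(),round(x["conf"],2)) for x in l[:2]]
    print(t,r)
    if r["side"] and r["top"]:
        print("   tri",*[np.round(v,4) for v in tri(C["side"],r["side"][0][0],C["top"],r["top"][0][0])])
E
```

```text
pics
{'clock': 0.0, 'joint_pos': array([-1.26460724e+00,  3.14059031e-01,  4.49754267e-02,  1.30358465e+00,
       -2.34139253e-05,  1.43118170e+00]), 'qvel': array([ 0.00060829,  0.00092575, -0.00052707,  0.00065286, -0.00013331,
       -0.00076388]), 'tau': array([ 2.18569367e-04, -4.80624139e+01,  2.98536587e+01,  1.92328321e-02,
       -2.86136162e-05, -7.72380730e-06]), 'tcp_pos': array([ 0.24775326, -0.5183245 ,  0.23037405]), 'orientation': array([-9.31745177e-04,  9.75259641e-01,  2.21060526e-01, -8.95300888e-05]), 'wrist_force': array([-0.44764374, -0.5515405 , -0.53786365]), 'ft_torque': array([-0.02878259,  0.0042358 ,  0.03661641]), 'grip_force': 0.0, 'finger_gap': 0.08520322339562734}
side [0.2925687  0.6135655  0.81549558] 463.5438372811726 323.068881554332 238.6171654927559 [ 0.08262811 -0.21210851  0.91184088 -0.34165595]
top [0.30949186 0.03631336 1.3438278 ] 622.5904201874259 320.39477034078976 241.17799492329215 [ 0.08137134 -0.68149793  0.72204975 -0.08708286]
ring {'side': [([428.2, 239.2], 0.62), ([271.7, 428.6], 0.56)], 'top': [([144.8, 310.4], 0.66)]}
   tri [
[... 798 characters left out ...]
, 366.9], 0.67)], 'top': [([169.0, 309.9], 0.85)]}
   tri [0.4849 0.3263 0.105 ] 0.0048
coaster {'side': [([227.3, 342.1], 0.9)], 'top': [([165.6, 247.5], 0.94)]}
   tri [0.6186 0.3364 0.0947] 0.0009
jug {'side': [([403.3, 288.2], 0.8), ([425.9, 241.1], 0.52)], 'top': [([325.1, 347.8], 0.9)]}
   tri [ 0.4005  0.019  -0.012 ] 0.0047
spatula {'side': [([328.9, 156.8], 0.68)], 'top': [([461.1, 189.4], 0.69)]}
   tri [ 0.7403 -0.3134 -0.0123] 0.0042
sander {'side': [([303.1, 366.4], 0.75), ([274.3, 191.9], 0.72)], 'top': [([370.8, 170.4], 0.97)]}
   tri [ 0.8975 -0.1329 -0.8053] 0.3739
cup {'side': [([427.1, 239.5], 0.83)], 'top': [([388.4, 349.7], 0.66)]}
   tri [ 0.3906 -0.1133  0.0153] 0.0027
```

View pics/side0.png

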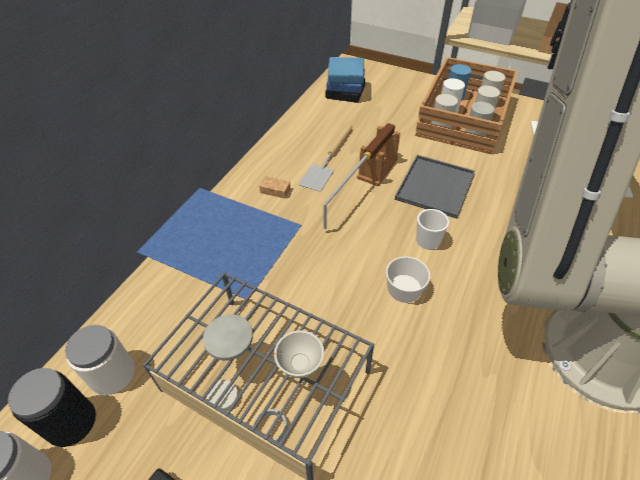

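View pics/top0.png

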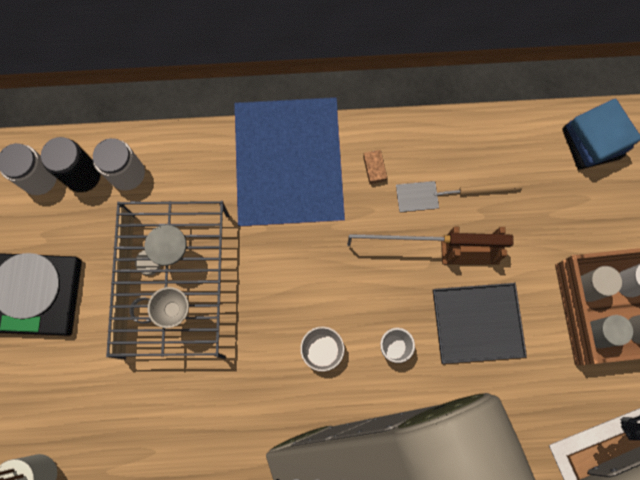

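Side view: rack with the ring at about (271,427) and disc at (223,393), hook in its rest with tip at (325,227), tray at (435,185). Top view: ring at about (143,310), disc at (147,262), mouth facing right (-y). Now I'll refine the rack, ring and hook poses by overlay.

```bash
cat > fit.py <<'E'
from h import *
from scipy.optimize import least_squares
C={n:cam(n) for n in("side","top")}
S,T=C["side"],C["top"]
pts={"side":[(228,279),(371,348),(310,467),(150,367)],"top":[(222,203),(238,355),(109,355),(119,203)]}
cor=np.array([(-.11,-.16,.106),(-.11,.16,.106),(.11,.16,.106),(.11,-.16,.106)])
# rack x ~ world +y -> yaw ~ 90deg ; rack y ~ -world x
def W(p,q): return R.from_euler("z",p[2]).apply(q)+[p[0],p[1],0]
f=lambda p:np.concatenate([proj(C[n],w)-u for n in C for w,u in zip(W(p,cor),pts[n])])
r=least_squares(f,[.556,.33,np.pi/2],loss="soft_l1");print("rack",r.x,r.fun.round(1))
P=r.x
print("ring tri",tri(S,(271.7,428.6),T,(144.8,310.4)),onz(S,(271.7,428.6),0),onz(T,(144.8,310.4),0))
for t in("ring","disc","hook"):
  for n in C:
    for k in spotter.cut_out(t,n)[:2]:
        m=k["region"];v,u=np.nonzero(m);print(t,n,round(k["conf"],2),k["uv"],(u.min(),u.max(),v.min(),v.max()),m.sum())
H=[tri(S,a,T,b) for a,b in [((377.9,138.5),(479.9,240.6)),((323.5,226.8),(348,246.5))]];print(H)
vis=[]
for n,(u0,v0,w,h) in {"side":(140,260,260,210),"top":(90,190,160,180)}.items():
    k=3 if n=="top" else 3
    im=cv2.resize(C[n]["pixels"][v0:v0+h,u0:u0+w,::-1],None,fx=k,fy=k,interpolation=cv2.INTER_CUBIC)
    cv2.imwrite(f"pics/c_{n}.png",im)
E
python3 fit.py
```

```text
rack [0.55028358 0.33432743 1.51438731] [ -2.9  -8.2   5.4  -3.4   0.3  -0.6  -6.8  -3.3   0.6  -0.1 -21.3   4.5
  -4.8   4.7  -2.4   0. ]
ring tri (array([ 0.50271256,  0.40420359, -0.00359729]), np.float64(0.004183552454775681)) [0.4996861  0.40481396 0.        ] [0.50425991 0.40374465 0.        ]
ring side 0.54 [276.1, 415.8] (np.int64(266), np.int64(285), np.int64(409), np.int64(441)) 127
ring side 0.47 [435.7, 184.4] (np.int64(395), np.int64(474), np.int64(155), np.int64(217)) 3171
ring top 0.44 [475.1, 324.4] (np.int64(433), np.int64(524), np.int64(283), np.int64(363)) 6365
disc side 0.58 [224.8, 395.0] (np.int64(209), np.int64(237), np.int64(380), np.int64(409)) 505
disc top 0.69 [141.6, 265.0] (np.int64(135), np.int64(160), np.int64(251), np.int64(275)) 300
hook side 0.73 [369.8, 147.0] (np.int64(324), np.int64(394), np.int64(124), np.int64(226)) 813
hook top 0.9 [462.6, 241.3] (np.int64(349), np.int64(514), np.int64(233), np.int64(248)) 1287
[(array([ 0.59708216, -0.31096839,  0.09679081]), np.float64(0.004270381633500814)), (array([ 0.61879806, -0.04306242,  0.01761625]), np.float64(0.004672873728919328))]
```

View pics/c_side.png

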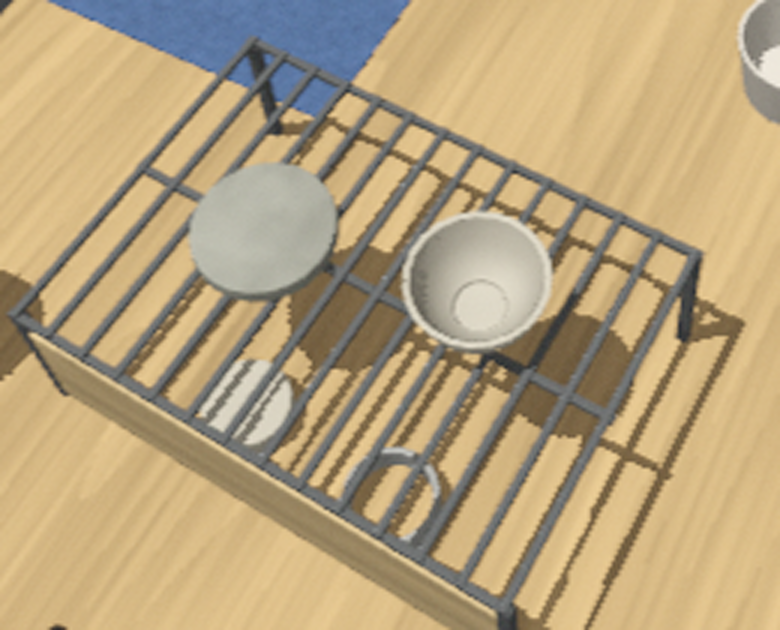

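View pics/c_top.png

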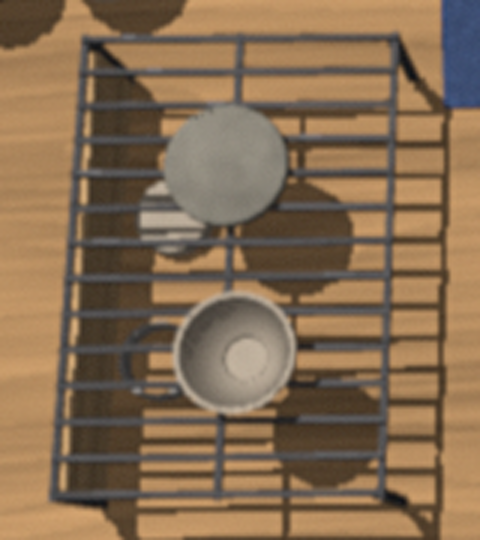

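Crops show the deck corners cleanly (my earlier top near corner was the shadow), and the ring's top rim: side crop about (343..441, top 448), top crop left 122, top 325. Disc is on the far side, well clear of the ring. Refitting.

```bash
cat > fit2.py <<'E'
from h import *
from scipy.optimize import least_squares
C={n:cam(n) for n in("side","top")}
S,T=C["side"],C["top"]
cr=lambda n,p:(np.array(p,float)/3+((140,260) if n=="side" else (90,190)))-1/3
pts={"side":cr("side",[(258,42),(698,255),(505,610),(18,315)]),"top":cr("top",[(398,38),(383,495),(57,495),(88,38)])}
cor=np.array([(-.11,-.16,.106),(-.11,.16,.106),(.11,.16,.106),(.11,-.16,.106)])
def W(p,q): return R.from_euler("z",p[2]).apply(q)+[p[0],p[1],0]
f=lambda p:np.concatenate([proj(C[n],w)-u for n in C for w,u in zip(W(p,cor),pts[n])])
r=least_squares(f,[.556,.33,np.pi/2],loss="soft_l1");P=r.x;print("rack",P,r.fun.round(1))
for n in C:
    q=least_squares(lambda p:np.concatenate([proj(C[n],w)-u for w,u in zip(W(p,cor),pts[n])]),P);print(n,q.x,q.fun.round(1))
rim={"side":cr("side",[(345,490),(365,458),(393,448),(425,462),(441,490)]),"top":cr("top",[(122,360),(130,340),(148,325),(128,380)])}
for sel in (("side",),("top",),("side","top")):
    g=lambda p:np.concatenate([[np.hypot(*(onz(C[n],u,.02)[:2]-p))-.028 for u in rim[n]] for n in sel])
    q=least_squares(g,[.5,.405]);print("ring",sel,q.x,(q.fun*1e3).round(1))
    print("   in rack",R.from_euler("z",-P[2]).apply([q.x[0]-P[0],q.x[1]-P[1],0]))
# hook: mask axis in the two views, rod+handle at z=.092
for n in C:
    m=spotter.cut_out("hook",n)[0]["region"];v,u=np.nonzero(m)
    w=np.array([onz(C[n],(a,b),.092)[:2] for a,b in zip(u,v)])
    w=w[w[:,1]<-.08]; y=w[:,1]; k=np.polyfit(y,w[:,0],1); print("hook line x=",k,"yaw",np.degrees(np.arctan2(1,k[0])),"x at -.311",np.polyval(k,-.311),"ymin",y.min(),np.percentile(y,1))
for t in ("hook","rest","tray","hook_tip","jug","cup","ring"):
    z={"hook":.092,"hook_tip":.012}.get(t,0)
    print(t,[(n,[ (onz(C[n],k["uv"],z)[:2].round(4),round(k["conf"],2)) for k in spotter.landmark_of(t,n)[:2]]) for n in C])
for n in C:
    for k in spotter.cut_out("tray",n)[:1]:
        v,u=np.nonzero(k["region"]);
        hull=cv2.minAreaRect(np.array([onz(C[n],(a,b),.014)[:2]*1000 for a,b in zip(u,v)],np.float32));print("tray",n,k["conf"],hull)
E
python3 fit2.py
cat > crop.py <<'E'
from h import *
T=cam("top");S=cam("side")
a=cv2.resize(T["pixels"][225:275,340:525,::-1],None,fx=4,fy=4,interpolation=cv2.INTER_CUBIC)
b=cv2.resize(S["pixels"][115:235,300:410,::-1],None,fx=3,fy=3,interpolation=cv2.INTER_CUBIC)
im=np.zeros((570,740,3),np.uint8); im[:200]=a; im[205:565,:330]=b; cv2.imwrite("pics/hk.png",im)
E
python3 crop.py
```

```text
rack [0.55376943 0.33261175 1.51366427] [-1.5 -4.2  2.5 -1.6  0.6  1.2 -3.4 -2.8  1.1 -1.1  0.2  3.  -3.6  3.1
 -1.5 -1. ]
side [0.55222063 0.33402523 1.51656237] [-1.5 -3.3  3.  -0.8  1.4  2.4 -3.3 -1.4]
top [0.55605465 0.33069672 1.51941149] [ 1.6 -2.4  1.6  1.5 -2.2  2.2 -1.  -1.8]
ring ('side',) [0.49922777 0.40716393] [-1.   0.4  0.6 -1.  -0. ]
   in rack [0.07131616 0.05870968 0.        ]
ring ('top',) [0.5030914  0.40040309] [ 0.7 -0.1 -0.3 -0.6]
   in rack [0.06478696 0.0544663  0.        ]
ring ('side', 'top') [0.50039871 0.40375073] [-0.9 -2.1 -3.  -3.9 -0.9 -2.3 -1.   1.2 -4.8]
   in rack [0.06797539 0.05734575 0.        ]
hook line x= [0.08031017 0.62004463] yaw 85.4084210236787 x at -.311 0.595068168720647 ymin -0.39365482930561646 -0.3897411803234377
hook line x= [0.08748198 0.62486918] yaw 85.00037985795868 x at -.311 0.5976622796080646 ymin -0.3815045945279842 -0.37866382517597935
hook [('side', [(array([ 0.603 , -0.3323]), 0.68)]), ('top', [(array([ 0.5965, -0.3043]), 0.59)])]
rest [('side', [(array([ 0.6035, -0.3085]), 0.82)]), ('top', [(array([ 0.589 , -0.3116]), 0.95), (array([ 0.6225, -0.3317]), 0.37)])]
tray [('side', [(array([ 0.4455, -0.3162]), 0.7)]), ('top', [(array([ 0.4338, -0.3071]), 0.62)])]
hook_tip [('side', [(array([ 0.6243, -0.0454]), 0.73), (array([0.6546, 0.3066]), 0.61)]), ('top', [(array([ 0.6171, -0.0439]), 0.73)])]
jug [('side', [(array([0.4021, 0.0203]), 0.83)]), ('top', [])]
cup [('side', [(array([ 0.3938, -0.1286]), 0.94)]), ('top', [(array([ 0.6225, -0.0468]), 0.5)])]
ring [('side', [(array([0.5028, 0.4077]), 0.69), (array([0.6608, 0.2966]), 0.65)]), ('top', [(array([0.5043, 0.4048]), 0.6)])]
tray side 0.68 ((432.8692626953125, -305.4395751953125), (162.4418487548828, 196.26651000976562), 1.2157087326049805)
tray top 0.64 ((435.3690185546875, -310.4197692871094), (160.13563537597656, 182.53326416015625), 1.0123260021209717)
```

View pics/hk.png

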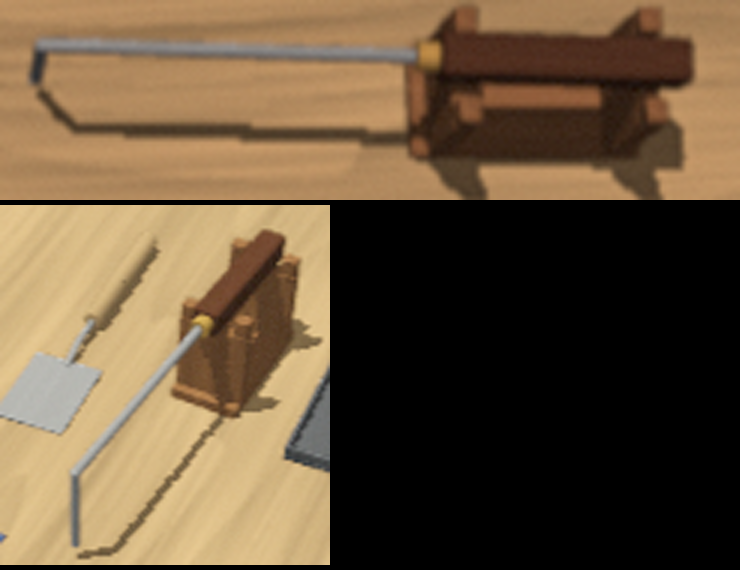

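The crop shows the hook lying straight in both notches, bend near the top-view pixel (349,236) and handle back near (513,240). The numbers agree: hook origin about (0.597,-0.311), yaw about 85.2°; ring about (0.502,0.404); rack (0.554,0.3325), yaw about 87°. Moving to above the handle.

```bash
cat >> h.py <<'E'
def toolR(az,lean=0,pitch=0):
    "tool x along azimuth az (deg), z down, then turned about tool x by lean (deg)"
    a=np.radians(az); x=np.array([np.cos(a),np.sin(a),0]); z=np.array([0,0,-1.]); 
    return R.from_matrix(np.stack([x,np.cross(z,x),z],1))*R.from_euler("x",lean,degrees=True)*R.from_euler("y",pitch,degrees=True)
def log(s):
    with open("log.txt","a") as f: f.write(" ".join(f"{v:.6f}" for v in [*s["joint_pos"],*s["tcp_pos"],*s["orientation"]])+"\n")
def plan(p,Rt,n,s=None):
    "n equal rows (straight if no turn needed) from the present pose"
    s=s or env.get_state(); R0=rot(s["orientation"]); p0=s["tcp_pos"]
    rv=(R0.inv()*Rt).as_rotvec()
    Rs=R.from_rotvec(rv/n); M=sum((Rs**k).as_matrix() for k in range(n))
    d=np.linalg.solve(M,R0.inv().apply(np.array(p)-p0))
    row=np.r_[d/.25,rv/n/np.pi]
    print(n,"x",row.round(3).tolist(),"mm/row",round(np.linalg.norm(d)*1e3,1),"deg/row",round(np.degrees(np.linalg.norm(rv))/n,2))
def show():
    s=env.get_state(); log(s); print("t",round(s["clock"],2),"tcp",s["tcp_pos"].round(4),"az",np.degrees(np.arctan2(*rot(s["orientation"]).as_matrix()[[1,0],0])).round(2),"zax",rot(s["orientation"]).as_matrix()[:,2].round(3),"q",s["joint_pos"].round(3),"F",s["wrist_force"].round(1),"gap",round(s["finger_gap"],4)); return s
E
python3 - <<'E'
from h import *
s=show(); R0=rot(s["orientation"])
plan([.5987,-.291,.231],R0,10,s)
rv=(R0.inv()*toolR(85.2)).as_rotvec();print(np.degrees(rv),rv/np.pi/10)
E
```

```text
t 2.9 tcp [ 0.2479 -0.5188  0.2313] az 25.54 zax [ 0. -0. -1.] q [-1.265  0.313  0.046  1.304  0.     1.431] F [ 0.2 -0.2 -0.2] gap 0.0855
10 x [0.166, -0.022, 0.0, 0.0, 0.0, 0.0] mm/row 41.8 deg/row 0.0
[ 6.31059932e-03  4.80323318e-03 -5.96555289e+01] [ 3.50588851e-06  2.66846288e-06 -3.31419605e-02]
```

Emit:
jog_arm(
  increments=[
    [[0.166,-0.022,0,0,0,0,0],[0.166,-0.022,0,0,0,0,0],[0.166,-0.022,0,0,0,0,0],[0.166,-0.022,0,0,0,0,0],[0.166,-0.022,0,0,0,0,0],[0.166,-0.022,0,0,0,0,0],[0.166,-0.022,0,0,0,0,0],[0.166,-0.022,0,0,0,0,0],[0.166,-0.022,0,0,0,0,0],[0.166,-0.022,0,0,0,0,0],[0,0,0.036,0,0,-0.0331,0],[0,0,0.036,0,0,-0.0331,0],[0,0,0.036,0,0,-0.0331,0],[0,0,0.036,0,0,-0.0331,0],[0,0,0.036,0,0,-0.0331,0],[0,0,0.036,0,0,-0.0331,0],[0,0,0.036,0,0,-0.0331,0],[0,0,0.036,0,0,-0.0331,0],[0,0,0.036,0,0,-0.0331,0],[0,0,0.036,0,0,-0.0331,0]],
  ],
)

```text
clock: 4.9
tcp_pos: [0.5987, -0.2903, 0.1408]
orientation: [-0.0, 0.735, 0.678, -0.0]
wrist_force: [0.3, -0.3, -0.0]
finger_gap: 0.0854
grip_force: 0.0
```

```bash
python3 - <<'E'
from h import *
s=show()
plan([.5987,-.291,.073],toolR(85.2),5,s)
E
```

```text
t 4.9 tcp [ 0.5987 -0.2903  0.1408] az 85.37 zax [-0. -0. -1.] q [-0.572  0.525  0.144  1.19  -0.     1.08 ] F [ 0.3 -0.3 -0. ] gap 0.0854
5 x [-0.001, 0.0, 0.054, -0.0, 0.0, 0.0] mm/row 13.6 deg/row 0.03
```

Emit:
jog_arm(
  increments=[
    [[0,0,0.054,0,0,0,0],[0,0,0.054,0,0,0,0],[0,0,0.054,0,0,0,0],[0,0,0.054,0,0,0,0],[0,0,0.054,0,0,0,0],[0,0,0,0,0,0,255],[0,0,0,0,0,0,255],[0,0,0,0,0,0,255],[0,0,0,0,0,0,255],[0,0,0,0,0,0,255],[0,0,0,0,0,0,255],[0,0,0,0,0,0,255]],
  ],
  force=80,
)

```text
clock: 6.1
tcp_pos: [0.5992, -0.2907, 0.075]
orientation: [0.001, 0.737, 0.676, 0.0]
wrist_force: [-0.6, 0.4, 5.9]
finger_gap: 0.0227
grip_force: 79.4
```

```bash
cat > hookpose.py <<'E'
from h import *
from scipy.optimize import least_squares
def measure():
    C={n:cam(n) for n in("side","top")}
    out=[]
    for t,z in(("hook",.092),("hook_tip",.012)):
        L={n:spotter.landmark_of(t,n) for n in C}
        if all(L.values()): 
            for l in (0,): print(t,[(n,L[n][0]["uv"],round(L[n][0]["conf"],2)) for n in C],*tri(C["side"],L["side"][0]["uv"],C["top"],L["top"][0]["uv"]))
    return C
E
python3 - <<'E'
from h import *
s=show()
import hookpose; hookpose.measure()
E
```

```text
t 6.1 tcp [ 0.5992 -0.2907  0.075 ] az 85.12 zax [ 0.002 -0.001 -1.   ] q [-0.572  0.565  0.044  1.048 -0.     1.084] F [-0.6  0.4  5.9] gap 0.0227
hook_tip [('side', [322.0, 227.9], 0.65), ('top', [348.4, 246.4], 0.67)] [ 0.62186483 -0.04407303  0.01078756] 0.007302923199733275
```

Gripped (gap 22.7 mm, tip at 248 mm ahead of the TCP). Lift, go left, and start leaning to learn the arm's joint behaviour.

Emit:
jog_arm(
  increments=[
    [[0,0,-0.04,0,0,0,255],[0,0,-0.08,0,0,0,255],[0,0,-0.08,0,0,0,255],[0,0,-0.08,0,0,0,255],[0,0,-0.08,0,0,0,255],[0,0,-0.04,0,0,0,255],[0.06,-0.01,0,0.01,0,0,255],[0.12,-0.03,0,0.028,0,0,255],[0.12,-0.03,0,0.028,0,0,255],[0.12,-0.03,0,0.028,0,0,255],[0.12,-0.03,0,0.028,0,0,255],[0.12,-0.03,0,0.028,0,0,255],[0.12,-0.03,0,0.028,0,0,255],[0.06,-0.01,0,0.02,0,0,255]],
  ],
  force=80,
)

```text
clock: 7.8
tcp_pos: [0.569, -0.0743, 0.1857]
orientation: [-0.227, 0.7, 0.644, -0.208]
wrist_force: [-0.4, -0.1, -2.0]
finger_gap: 0.0228
grip_force: 78.7
```

```bash
cat > kin.py <<'E'
from h import *
from scipy.optimize import least_squares
D=np.loadtxt("log.txt")
# T = Rz(j1) * [r0,d,z0] * Ry(j2)*[e2,0,L2] * Ry(-j3)*[L3,0,e3]* Ry(j4) *[w,0,we]* Rz'(j5) * [u,0,0] * Rx(j6) ...tool along +x
def fk(P,q,s5=1):
    r0,d,z0,e2,L2,L3,e3,w,we,u=P
    Y=lambda a:R.from_euler("y",a); 
    A=R.from_euler("z",q[0]); p=A.apply([r0,d,z0])
    A=A*Y(q[1]); p=p+A.apply([e2,0,L2])
    A=A*Y(-q[2]); p=p+A.apply([L3,0,e3])
    A=A*Y(q[3]); p=p+A.apply([w,0,we])
    A=A*R.from_euler("z",s5*q[4]); p=p+A.apply([u,0,0])
    return p,A.apply([1,0,0]),A
def res(P,s5=1):
    return np.concatenate([fk(P,r[:6],s5)[0]-r[6:9] for r in D]+[(np.array(P)-P0)*.003])
P0=np.array([0,.08,.15,0,.5,.4,0,.1,0,.2])
if __name__=="__main__":
    r=D[-1]; z=rot(r[9:]).apply([0,0,1]); print("z meas",z.round(3),[fk(P0,r[:6],s)[1].round(3) for s in(1,-1)])
    for s5 in(1,-1):
        f=least_squares(res,P0,args=(s5,)); print(s5,f.x.round(3),np.abs(f.fun[:3*len(D)]).max())
E
python3 - <<'E'
from h import *
show()
E
python3 kin.py
```

```text
t 7.8 tcp [ 0.569  -0.0743  0.1857] az 85.24 zax [-0.584  0.049 -0.81 ] q [-0.226  0.924  0.783  2.051 -0.083  1.454] F [-0.4 -0.1 -2. ] gap 0.0228
z meas [-0.584  0.049 -0.81 ] [array([-0.584,  0.049, -0.81 ]), array([-0.547,  0.211, -0.81 ])]
1 [ 0.     0.08   0.233  0.     0.518  0.409  0.056  0.14  -0.     0.3  ] 9.414106426741675e-06
-1 [ 0.003  0.08   0.231  0.     0.517  0.409  0.057  0.737 -0.003 -0.298] 0.00011760096995401537
```

```bash
cat >> kin.py <<'E'
PF=least_squares(res,P0).x
lo=np.array([-2.76,-.86,-1.03,-2.2,-1.47,-3.14]);hi=np.array([2.76,1.69,1.26,2.34,1.5,3.14])
# j6 map: tool x in A frame, rotated about A's x by j6
def xt(r): 
    _,_,A=fk(PF,r[:6]); x=A.inv().apply(rot(r[9:]).apply([1,0,0])); return np.arctan2(x[2],x[1])
TIP=np.array([.248,0,.063])
def ik(p,Rt,q0):
    z=Rt.apply([0,0,1])
    g=lambda q:np.r_[(fk(PF,q)[0]-p)*5,fk(PF,q)[1]-z]
    f=least_squares(g,np.clip(q0[:5],lo[:5]+.01,hi[:5]-.01),bounds=(lo[:5],hi[:5]))
    A=fk(PF,f.x)[2]; x=A.inv().apply(Rt.apply([1,0,0])); th=np.arctan2(x[2],x[1])
    q6=D[-1][5]+SG*(th-xt(D[-1])); q6=(q6+np.pi)%(2*np.pi)-np.pi
    return np.r_[f.x,q6],np.abs(f.fun).max()
SG=np.sign((D[-1][5]-D[0][5])/(xt(D[-1])-xt(D[0])))
E
python3 - <<'E'
from kin import *
print(SG,[ (xt(r)-SG*r[5]).round(3) for r in D])
for lean in(40,45,50,-40,-45,-50):
    q=D[-1]
    for ty,tz in((.404,.006),(.404,.031),(.28,.031),(.15,.006),(.15,.05)):
        Rt=toolR(87,lean); p=np.array([.502+(.404-ty)*-.052,ty,tz])-Rt.apply(TIP)
        q,e=ik(p,Rt,q); print(lean,ty,tz,p.round(3),q.round(2),"err",round(e,4))
E
```

```text
1.0 [np.float64(-1.571), np.float64(-1.571), np.float64(-1.571), np.float64(-1.571)]
40 0.404 0.006 [0.529 0.154 0.054] [0.09 0.98 0.52 1.81 0.09 1.68] err 0.0
40 0.404 0.031 [0.529 0.154 0.079] [0.09 0.96 0.55 1.85 0.09 1.68] err 0.0
40 0.28 0.031 [0.523 0.03  0.079] [-0.08  0.91  0.45  1.81 -0.02  1.55] err 0.0
40 0.15 0.006 [ 0.516 -0.1    0.054] [-0.27  0.93  0.43  1.75 -0.14  1.41] err 0.0
40 0.15 0.05 [ 0.516 -0.1    0.098] [-0.27  0.9   0.47  1.83 -0.14  1.41] err 0.0
45 0.404 0.006 [0.534 0.154 0.051] [0.08 1.08 0.66 1.93 0.1  1.67] err 0.0
45 0.404 0.031 [0.534 0.154 0.076] [0.08 1.06 0.68 1.97 0.1  1.67] err 0.0
45 0.28 0.031 [0.527 0.03  0.076] [-0.08  1.01  0.58  1.92 -0.02  1.55] err 0.0
45 0.15 0.006 [ 0.52  -0.1    0.051] [-0.26  1.03  0.56  1.87 -0.15  1.42] err 0.0
45 0.15 0.05 [ 0.52  -0.1    0.095] [-0.26  1.    0.6   1.95 -0.15  1.42] err 0.0
50 0.404 0.006 [0.537 0.154 0.046] [0.08 1.19 0.82 2.07 0.1  1.66] err 0.0
50 0.404 0.031 [0.537 0.154 0.071] [0.08 1.17 0.84 2.11 0.1  1.66] err 0.0
50 0.28 0.031 [0.531 0.03  0.071] [-0.08  1.11  0.71  2.04 -0.02  1.55] err
[... 749 characters left out ...]
 1.94] err 0.1032
-45 0.28 0.031 [0.438 0.035 0.076] [-0.09 -0.17 -1.03  0.17 -0.    1.54] err 0.1937
-45 0.15 0.006 [ 0.431 -0.095  0.051] [-0.7  -0.06 -1.03  0.2   0.43  0.98] err 0.1637
-45 0.15 0.05 [ 0.431 -0.095  0.095] [-0.7  -0.2  -1.03  0.27  0.43  1.  ] err 0.1229
-50 0.404 0.006 [0.441 0.159 0.046] [ 0.48  0.07 -1.03 -0.07 -0.46  2.02] err 0.1534
-50 0.404 0.031 [0.441 0.159 0.071] [ 0.46 -0.   -1.03 -0.03 -0.44  2.  ] err 0.1385
-50 0.28 0.031 [0.434 0.035 0.071] [-0.07 -0.17 -1.03  0.16 -0.03  1.56] err 0.248
-50 0.15 0.006 [ 0.428 -0.095  0.046] [-0.79 -0.03 -1.03  0.22  0.54  0.88] err 0.1934
-50 0.15 0.05 [ 0.428 -0.095  0.09 ] [-0.78 -0.18 -1.03  0.28  0.52  0.92] err 0.1557
```

Leaning the tip towards the robot is feasible, the other way is not. Check where the tip sits relative to the tool now.

```bash
cat > tipchk.py <<'E'
from kin import *
import sys
def tipchk():
    s=env.get_state(); Rt=rot(s["orientation"]); pr=s["tcp_pos"]+Rt.apply(TIP)
    C={n:cam(n) for n in("side","top")}; U={}
    for n in C:
        L=[k for k in spotter.landmark_of("hook_tip",n)]
        if L: U[n]=min(L,key=lambda k:np.hypot(*(k["uv"]-proj(C[n],pr))))["uv"]
        print(n,"pred",proj(C[n],pr).round(1),"seen",[(np.round(k["uv"],1).tolist(),round(k["conf"],2)) for k in L])
    if len(U)==2:
        m,e=tri(C["side"],U["side"],C["top"],U["top"]); print("tip",m.round(4),"pred",pr.round(4),"gap",round(e,4),"in tool",Rt.inv().apply(m-s["tcp_pos"]).round(4))
    return C
E
python3 - <<'E'
from tipchk import *
tipchk(); s=show()
Rt=toolR(87,48)
for y in(.17,):
    t=np.array([.4935+(.404-y)*-.052,y,.031]); p=t-Rt.apply(TIP); print(p); plan(p,Rt,8,s)
E
```

```text
side pred [303.7 274.7] seen [([303.6, 275.8], 0.67)]
top pred [242.  270.5] seen []
t 8.0 tcp [ 0.5694 -0.077   0.1846] az 85.18 zax [-0.581  0.049 -0.813] q [-0.23   0.922  0.779  2.045 -0.085  1.452] F [ 0.1 -0.3 -0.7] gap 0.0228
[ 0.51510664 -0.0801104   0.07315523]
8 x [-0.003, 0.016, 0.06, 0.009, -0.001, -0.001] mm/row 15.5 deg/row 1.56
```

Emit:
jog_arm(
  increments=[
    [[-0.003,0.016,0.06,0.009,-0.001,-0.001,255],[-0.003,0.016,0.06,0.009,-0.001,-0.001,255],[-0.003,0.016,0.06,0.009,-0.001,-0.001,255],[-0.003,0.016,0.06,0.009,-0.001,-0.001,255],[-0.003,0.016,0.06,0.009,-0.001,-0.001,255],[-0.003,0.016,0.06,0.009,-0.001,-0.001,255],[-0.003,0.016,0.06,0.009,-0.001,-0.001,255],[-0.003,0.016,0.06,0.009,-0.001,-0.001,255],[0,0,0,0,0,0,255]],
  ],
)

```text
clock: 8.9
tcp_pos: [0.5118, -0.079, 0.0722]
orientation: [-0.3, 0.659, 0.627, -0.286]
wrist_force: [-0.4, -0.2, -2.2]
finger_gap: 0.0228
grip_force: 78.7
```

```bash
python3 - <<'E'
from tipchk import *
C=tipchk(); s=show(); Rt=toolR(87,48)
for y,z,n in((.17,.031,2),(.404,.031,10)):
    t=np.array([.4935+(.404-y)*-.052,y,z]); p=t-Rt.apply(TIP); plan(p,Rt,n,s)
c=C["side"]; im=c["pixels"][200:470,140:400,::-1]; cv2.imwrite("pics/e1.png",cv2.resize(im,None,fx=2.2,fy=2.2,interpolation=cv2.INTER_CUBIC))
E
```

```text
side pred [341.3 318.6] seen []
top pred [251.3 315.2] seen []
t 9.1 tcp [ 0.5141 -0.0795  0.076 ] az 87.16 zax [-0.748  0.036 -0.663] q [-0.229  1.05   0.613  1.973 -0.136  1.453] F [ 0.1  0.5 -1. ] gap 0.0223
2 x [-0.001, 0.006, 0.002, -0.001, 0.001, 0.0] mm/row 1.5 deg/row 0.27
10 x [0.093, 0.001, 0.0, -0.0, 0.0, 0.0] mm/row 23.4 deg/row 0.05
```

View pics/e1.png

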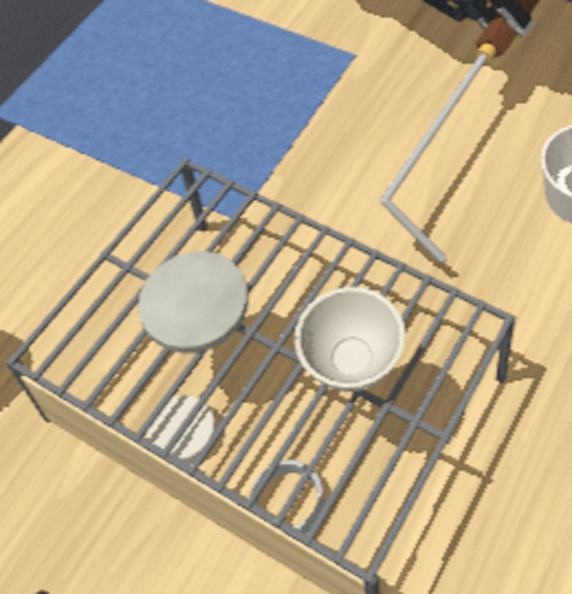

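Side crop: the leaned hook is outside the mouth with its tip at crop (442,260), i.e. pixel (341,318), within 0.5 px of the prediction; ring rim at crop (290,495). Entering under the deck.

Emit:
jog_arm(
  increments=[
    [[0,0.006,0.005,0,0,0,255],[0,0.006,0.005,0,0,0,255],[0.04,0,0,0,0,0,255],[0.072,0,0,0,0,0,255],[0.072,0,0,0,0,0,255],[0.072,0,0,0,0,0,255],[0.072,0,0,0,0,0,255],[0.072,0,0,0,0,0,255],[0.072,0,0,0,0,0,255],[0.072,0,0,0,0,0,255],[0.072,0,0,0,0,0,255],[0.072,0,0,0,0,0,255],[0.072,0,0,0,0,0,255],[0.072,0,0,0,0,0,255],[0.072,0,0,0,0,0,255],[0.032,0,0,0,0,0,255],[0,0,0,0,0,0,255],[0,0,0,0,0,0,255]],
  ],
)

```text
clock: 10.9
tcp_pos: [0.5254, 0.1541, 0.0707]
orientation: [-0.297, 0.66, 0.628, -0.284]
wrist_force: [-0.8, -0.4, -1.1]
finger_gap: 0.0236
grip_force: 78.8
```

```bash
python3 - <<'E'
from tipchk import *
C=tipchk(); s=show(); Rt=toolR(87,48)
for y,z,n in((.404,.031,2),(.404,.008,5)):
    t=np.array([.4935+(.404-y)*-.052,y,z]); p=t-Rt.apply(TIP); plan(p,Rt,n,s)
im=np.zeros((500,760,3),np.uint8)
a=cv2.resize(C["side"]["pixels"][370:470,220:320,::-1],None,fx=4,fy=4,interpolation=cv2.INTER_CUBIC)
b=cv2.resize(C["top"]["pixels"][270:350,110:190,::-1],None,fx=4,fy=4,interpolation=cv2.INTER_CUBIC)
im[:400,:400]=a; im[:320,410:730]=b; cv2.imwrite("pics/e2.png",im)
E
```

```text
side pred [275.2 424.7] seen [([275.6, 423.5], 0.71)]
top pred [140.9 315.2] seen []
t 11.1 tcp [0.5255 0.1534 0.0709] az 87.08 zax [-0.749  0.037 -0.661] q [0.083 1.108 0.724 2.031 0.099 1.661] F [ 0.5  0.7 -1.4] gap 0.0227
2 x [0.001, -0.001, -0.006, -0.002, 0.0, -0.0] mm/row 1.5 deg/row 0.31
5 x [0.0, 0.013, 0.01, -0.001, 0.0, -0.0] mm/row 4.2 deg/row 0.12
```

View pics/e2.png

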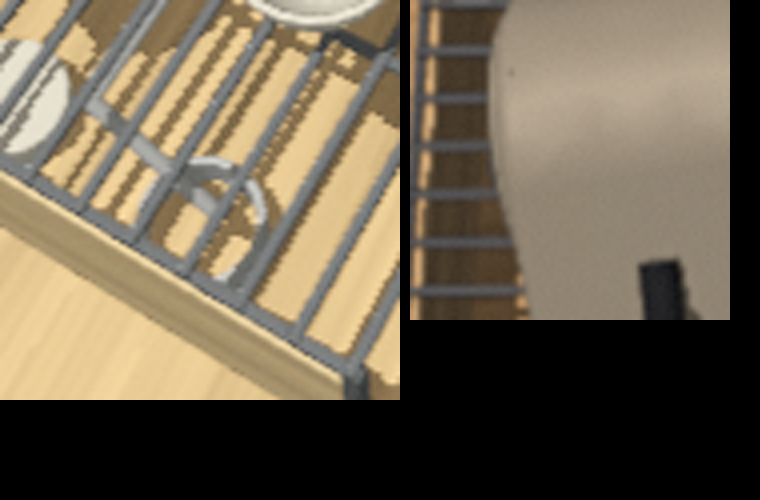

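The side crop shows the hook under the deck with its tip at crop (217,213) inside the ring's rim (143–268, 158–285). Lowering it into the ring and starting the draw.

Emit:
jog_arm(
  increments=[
    [[0,0.013,0.011,0,0,0,255],[0,0.013,0.011,0,0,0,255],[0,0.013,0.011,0,0,0,255],[0,0.013,0.011,0,0,0,255],[0,0.013,0.011,0,0,0,255],[0,0,0,0,0,0,255],[-0.02,0,0,0,0,0,255],[-0.02,0,0,0,0,0,255],[-0.02,0,0,0,0,0,255],[-0.02,0,0,0,0,0,255],[-0.02,0,0,0,0,0,255],[-0.03,0,0,0,0,0,255],[-0.03,0,0,0,0,0,255],[-0.03,0,0,0,0,0,255],[-0.03,0,0,0,0,0,255],[0,0,0,0,0,0,255]],
  ],
)

```text
clock: 12.7
tcp_pos: [0.5231, 0.098, 0.0497]
orientation: [-0.298, 0.661, 0.628, -0.284]
wrist_force: [-0.1, 0.4, -1.5]
finger_gap: 0.0228
grip_force: 78.8
```

```bash
python3 - <<'E'
from tipchk import *
C=tipchk(); s=show(); Rt=toolR(87,48)
print([(np.round(k["uv"],1),round(k["conf"],2),onz(C["side"],k["uv"],0)[:2].round(4)) for k in spotter.landmark_of("ring","side")])
for y,z,n in((.134,.008,16),):
    t=np.array([.4935+(.404-y)*-.052,y,z]); p=t-Rt.apply(TIP); plan(p,Rt,n,s)
a=cv2.resize(C["side"]["pixels"][330:470,200:340,::-1],None,fx=4,fy=4,interpolation=cv2.INTER_CUBIC)
cv2.imwrite("pics/e3.png",a)
E
```

```text
side pred [293.1 400.6] seen [([291.8, 401.4], 0.61)]
top pred [169.8 315.8] seen []
t 12.9 tcp [0.523  0.0994 0.0497] az 87.16 zax [-0.749  0.036 -0.661] q [0.012 1.097 0.646 1.967 0.045 1.613] F [ 0.3 -0.5 -1.6] gap 0.0228
[(array([222.3, 396.1]), 0.7, array([0.6089, 0.3946])), (array([284.5, 409.2]), 0.56, array([0.4964, 0.3658]))]
16 x [-0.054, 0.0, -0.0, -0.0, 0.0, 0.0] mm/row 13.5 deg/row 0.04
```

View pics/e3.png

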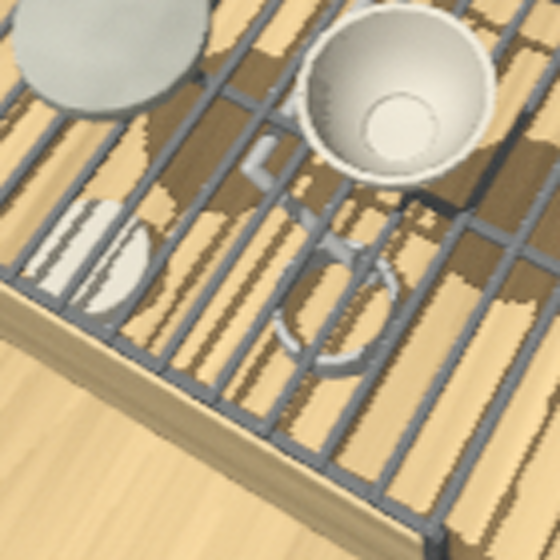

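The ring (crop centre about (337,310)) is engaged and has moved ~40 mm towards the mouth; the disc has not moved. Drawing on.

Emit:
jog_arm(
  increments=[
    [[-0.03,0,0,0,0,0,255],[-0.048,0,0,0,0,0,255],[-0.048,0,0,0,0,0,255],[-0.048,0,0,0,0,0,255],[-0.048,0,0,0,0,0,255],[-0.048,0,0,0,0,0,255],[-0.048,0,0,0,0,0,255],[-0.048,0,0,0,0,0,255],[-0.048,0,0,0,0,0,255],[-0.048,0,0,0,0,0,255],[-0.048,0,0,0,0,0,255],[-0.048,0,0,0,0,0,255],[-0.048,0,0,0,0,0,255],[-0.048,0,0,0,0,0,255],[-0.048,0,0,0,0,0,255],[-0.048,0,0,0,0,0,255],[-0.048,0,0,0,0,0,255],[-0.04,0,0,0,0,0,255],[-0.025,0,0,0,0,0,255],[-0.01,0,0,0,0,0,255]],
  ],
)

```text
clock: 14.95
tcp_pos: [0.5121, -0.1194, 0.05]
orientation: [-0.298, 0.661, 0.628, -0.284]
wrist_force: [1.1, -0.3, -2.2]
finger_gap: 0.0227
grip_force: 78.7
```

```bash
cat > ringpos.py <<'E'
from h import *
def ringpos():
    C={n:cam(n) for n in("side","top")}
    for n in C:
        print(n,[(np.round(k["uv"],1).tolist(),round(k["conf"],2),onz(C[n],k["uv"],0)[:2].round(4)) for k in spotter.landmark_of("ring",n)[:3]])
    return C
E
python3 - <<'E'
from tipchk import *
s=show(); print("tip",s["tcp_pos"]+rot(s["orientation"]).apply(TIP))
from ringpos import ringpos
C=ringpos()
save(C["side"],"d1.png")
E
```

```text
t 14.95 tcp [ 0.5121 -0.1194  0.05  ] az 87.1 zax [-0.749  0.037 -0.661] q [-0.282  1.081  0.614  1.939 -0.174  1.417] F [ 1.1 -0.3 -2.2] gap 0.0227
tip [0.47746194 0.13056847 0.00788777]
side [([340.9, 317.5], 0.69, array([0.4857, 0.1517]))]
top []
```

View pics/d1.png

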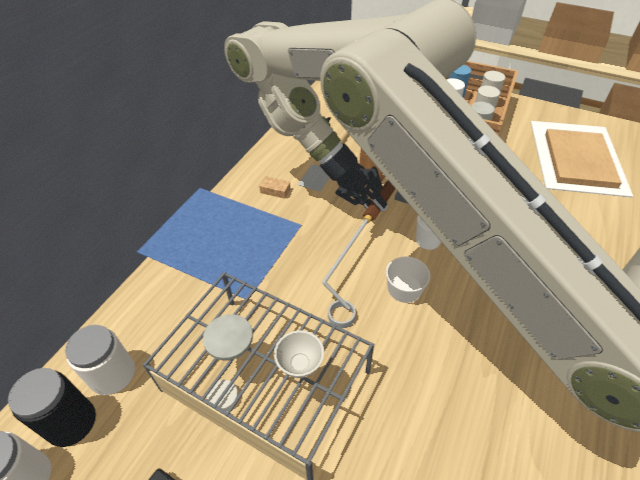

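The ring lies fully outside the mouth at side pixel (341,313), about 47 mm clear, with the disc and castings in place. Freeing the hook from the ring and lifting.

Emit:
jog_arm(
  increments=[
    [[0.016,0,0,0,0,0,255],[0.016,0,0,0,0,0,255],[0,0,0,0,0,0,255],[0,-0.015,-0.014,0,0,0,255],[0,-0.036,-0.032,0,0,0,255],[0,-0.036,-0.032,0,0,0,255],[0,-0.036,-0.032,0,0,0,255],[0,-0.036,-0.032,0,0,0,255],[0,-0.036,-0.032,0,0,0,255],[0,-0.036,-0.032,0,0,0,255],[0,-0.036,-0.032,0,0,0,255],[0,-0.036,-0.032,0,0,0,255],[0,-0.036,-0.032,0,0,0,255]],
  ],
)

```text
clock: 16.45
tcp_pos: [0.5132, -0.1105, 0.1645]
orientation: [-0.298, 0.661, 0.628, -0.284]
wrist_force: [-0.2, 0.1, -1.1]
finger_gap: 0.0228
grip_force: 78.8
```

```bash
python3 - <<'E'
from h import *
s=show()
plan([.5992,-.2907,.15],toolR(85.12),14,s)
from ringpos import ringpos
C=ringpos()
E
```

```text
t 16.45 tcp [ 0.5132 -0.1105  0.1645] az 87.15 zax [-0.749  0.036 -0.661] q [-0.27   1.006  0.742  2.142 -0.166  1.425] F [-0.2  0.1 -1.1] gap 0.0228
14 x [-0.05, 0.028, -0.009, -0.019, 0.0, 0.001] mm/row 14.4 deg/row 3.47
side [([339.9, 315.6], 0.62, array([0.4895, 0.1486]))]
top []
```

Emit:
jog_arm(
  increments=[
    [[-0.05,0.028,-0.009,-0.019,0,0.001,255],[-0.05,0.028,-0.009,-0.019,0,0.001,255],[-0.05,0.028,-0.009,-0.019,0,0.001,255],[-0.05,0.028,-0.009,-0.019,0,0.001,255],[-0.05,0.028,-0.009,-0.019,0,0.001,255],[-0.05,0.028,-0.009,-0.019,0,0.001,255],[-0.05,0.028,-0.009,-0.019,0,0.001,255],[-0.05,0.028,-0.009,-0.019,0,0.001,255],[-0.05,0.028,-0.009,-0.019,0,0.001,255],[-0.05,0.028,-0.009,-0.019,0,0.001,255],[-0.05,0.028,-0.009,-0.019,0,0.001,255],[-0.05,0.028,-0.009,-0.019,0,0.001,255],[-0.05,0.028,-0.009,-0.019,0,0.001,255],[-0.05,0.028,-0.009,-0.019,0,0.001,255],[0,0,0,0,0,0,255],[0,0,0,0,0,0,255]],
  ],
)

```text
clock: 18.25
tcp_pos: [0.599, -0.2912, 0.1503]
orientation: [0.001, 0.738, 0.675, -0.012]
wrist_force: [-0.1, 0.5, -1.7]
finger_gap: 0.0229
grip_force: 78.8
```

```bash
python3 - <<'E'
from tipchk import *
tipchk();s=show()
plan([.5992,-.2907,.12],toolR(85.12),3,s)
plan([.5992,-.2907,.079],toolR(85.12),8,s)
E
```

```text
side pred [324.3 206.5] seen [([322.9, 204.7], 0.61)]
top pred [350.1 237.7] seen [([148.4, 261.4], 0.73), ([351.2, 238.5], 0.61)]
tip [ 0.6206 -0.0466  0.0858] pred [ 0.62   -0.0453  0.0827] gap 0.0065 in tool [0.2467 0.0007 0.06  ]
t 18.45 tcp [ 0.6003 -0.2909  0.1502] az 84.99 zax [-0.016 -0.018 -1.   ] q [-0.561  0.528  0.173  1.22  -0.023  1.098] F [-0.8 -0.2 -1.8] gap 0.0227
3 x [0.001, -0.001, 0.04, -0.001, 0.002, -0.0] mm/row 10.1 deg/row 0.45
8 x [0.0, -0.0, 0.036, -0.001, 0.001, -0.0] mm/row 8.9 deg/row 0.17
```

Emit:
jog_arm(
  increments=[
    [[0.001,-0.001,0.04,-0.001,0.002,0,255],[0.001,-0.001,0.04,-0.001,0.002,0,255],[0.001,-0.001,0.04,-0.001,0.002,0,255],[0,0,0.034,0,0,0,255],[0,0,0.034,0,0,0,255],[0,0,0.034,0,0,0,255],[0,0,0.024,0,0,0,255],[0,0,0.02,0,0,0,255],[0,0,0.016,0,0,0,255],[0,0,0,0,0,0,255],[0,0,0,0,0,0,255]],
  ],
)

```text
clock: 19.55
tcp_pos: [0.599, -0.2913, 0.0805]
orientation: [-0.001, 0.738, 0.675, -0.001]
wrist_force: [-1.8, 0.8, -2.6]
finger_gap: 0.0228
grip_force: 78.7
```

```bash
python3 - <<'E'
from tipchk import *
tipchk();s=show()
plan([.5992,-.2907,.075],toolR(85.12),1,s)
E
```

```text
side pred [323.9 226.6] seen [([321.0, 227.7], 0.94), ([403.3, 287.0], 0.54)]
top pred [348.2 244.6] seen [([349.2, 244.3], 0.94)]
tip [ 0.6266 -0.0466  0.0071] pred [ 0.6208 -0.0443  0.0173] gap 0.0058 in tool [0.2463 0.006  0.0731]
t 19.75 tcp [ 0.599  -0.2913  0.0806] az 84.92 zax [-0.003 -0.001 -1.   ] q [-0.572  0.564  0.057  1.066 -0.002  1.087] F [-1.2  0.3 -1.8] gap 0.0229
1 x [0.003, 0.001, 0.022, -0.001, 0.0, -0.001] mm/row 5.6 deg/row 0.26
```

Emit:
jog_arm(
  increments=[
    [[0.002,0.001,0.01,0,0,0,255],[0,0,0.009,0,0,0,255],[0,0,0,0,0,0,255],[0,0,0,0,0,0,255]],
  ],
)

```text
clock: 20.15
tcp_pos: [0.5991, -0.2908, 0.0754]
orientation: [-0.001, 0.738, 0.675, -0.001]
wrist_force: [-3.8, -0.4, -1.7]
finger_gap: 0.023
grip_force: 79.0
```

Emit:
jog_arm(
  increments=[
    [[0,0,0,0,0,0,200],[0,0,0,0,0,0,150],[0,0,0,0,0,0,80],[0,0,0,0,0,0,0],[0,0,0,0,0,0,0],[0,0,0,0,0,0,0],[0,0,-0.06,0,0,0,0],[0,0,-0.1,0,0,0,0],[0,0,-0.12,0,0,0,0],[0,0,-0.12,0,0,0,0]],
  ],
)

```text
clock: 21.15
tcp_pos: [0.5995, -0.2906, 0.1765]
orientation: [-0.001, 0.738, 0.675, -0.001]
wrist_force: [0.7, -0.5, 0.2]
finger_gap: 0.0856
grip_force: 0.0
```

```bash
python3 - <<'E'
from h import *
import hookpose; C=hookpose.measure(); s=show()
for n in C:
    L=spotter.cut_out("hook",n)
    m=L[0]["region"];v,u=np.nonzero(m)
    w=np.array([onz(C[n],(a,b),.092)[:2] for a,b in zip(u,v)]); w=w[w[:,1]<-.08]; k=np.polyfit(w[:,1],w[:,0],1); print(n,L[0]["conf"],"yaw",np.degrees(np.arctan2(1,k[0])),"x",np.polyval(k,-.311),"ymin",np.percentile(w[:,1],1))
from ringpos import ringpos
ringpos()
E
```

```text
hook_tip [('side', [400.4, 284.9], 0.58), ('top', [348.0, 243.8], 0.84)] [ 0.51882631 -0.02904206 -0.02254261] 0.2225518338706032
t 21.45 tcp [ 0.5992 -0.2905  0.1746] az 84.92 zax [-0.004  0.    -1.   ] q [-0.571  0.515  0.211  1.271 -0.002  1.088] F [-0.1  0.7 -0.1] gap 0.0853
side 0.57 yaw 85.47725330603838 x 0.596082288733575 ymin -0.3952046078095901
top 0.89 yaw 85.2596056558264 x 0.5993310655211904 ymin -0.2748981527009469
side [([402.3, 284.6], 0.53, array([0.4017, 0.0196]))]
top [([263.0, 312.1], 0.45, array([0.4858, 0.1488]))]
```

Hook rests as before (yaw 85.3°, same line). Ring estimates agree at about (0.4875,0.149). Moving over it.

```bash
python3 - <<'E'
from h import *
s=env.get_state()
plan([.4875,.149,.12],toolR(85),14,s)
E
```

```text
14 x [0.122, -0.043, 0.016, -0.0, 0.0, -0.0] mm/row 32.6 deg/row 0.02
```

Emit:
jog_arm(
  increments=[
    [[0.122,-0.043,0.016,0,0,0,0],[0.122,-0.043,0.016,0,0,0,0],[0.122,-0.043,0.016,0,0,0,0],[0.122,-0.043,0.016,0,0,0,0],[0.122,-0.043,0.016,0,0,0,0],[0.122,-0.043,0.016,0,0,0,0],[0.122,-0.043,0.016,0,0,0,0],[0.122,-0.043,0.016,0,0,0,0],[0.122,-0.043,0.016,0,0,0,0],[0.122,-0.043,0.016,0,0,0,0],[0.122,-0.043,0.016,0,0,0,0],[0.122,-0.043,0.016,0,0,0,0],[0.122,-0.043,0.016,0,0,0,0],[0.122,-0.043,0.016,0,0,0,0],[0,0,0,0,0,0,0]],
  ],
)

```text
clock: 23.25
tcp_pos: [0.4856, 0.1507, 0.1191]
orientation: [-0.002, 0.736, 0.677, -0.002]
wrist_force: [0.5, -1.3, 0.1]
finger_gap: 0.0856
grip_force: 0.0
```

```bash
python3 - <<'E'
from h import *
s=show()
plan([.4875,.149,.002],toolR(85),8,s)
from ringpos import ringpos
C=ringpos()
C["side"]["pixels"]; cv2.imwrite("pics/g1.png",cv2.resize(C["side"]["pixels"][80:360,240:460,::-1],None,fx=2,fy=2))
from hookpose import measure; measure()
E
```

```text
t 23.25 tcp [0.4856 0.1507 0.1191] az 85.18 zax [-0.004  0.    -1.   ] q [ 1.420e-01  2.530e-01 -3.200e-01  1.002e+00  1.000e-03  1.797e+00] F [ 0.5 -1.3  0.1] gap 0.0856
8 x [-0.001, 0.001, 0.059, -0.0, 0.0, 0.0] mm/row 14.6 deg/row 0.04
side [([341.8, 314.8], 0.71, array([0.4868, 0.1451]))]
top [([263.8, 306.7], 0.37, array([0.4974, 0.1466]))]
hook [('side', [378.8, 136.0], 0.47), ('top', [475.1, 237.1], 0.83)] [ 0.59585224 -0.29752854  0.11549463] 0.005265855102440847
```

View pics/g1.png

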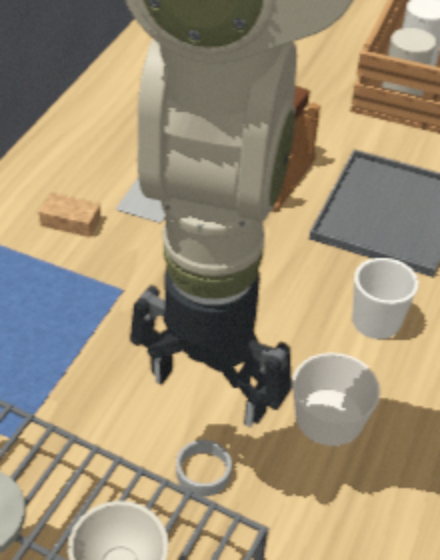

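The crop shows the ring standing flat on open bench at crop (205,467), the open fingers centred above it, with jug and rack clear. Descend and grip lightly.

Emit:
jog_arm(
  increments=[
    [[-0.002,0.001,0.059,0,0,0,0],[-0.002,0.001,0.059,0,0,0,0],[-0.002,0.001,0.059,0,0,0,0],[-0.002,0.001,0.059,0,0,0,0],[-0.001,0.001,0.059,0,0,0,0],[-0.001,0.001,0.059,0,0,0,0],[0,0,0.059,0,0,0,0],[0,0,0.055,0,0,0,0],[0,0,0,0,0,0,100],[0,0,0,0,0,0,255],[0,0,0,0,0,0,255],[0,0,0,0,0,0,255],[0,0,0,0,0,0,255]],
  ],
  force=40,
)

```text
clock: 25.05
tcp_pos: [0.4891, 0.1451, 0.0035]
orientation: [-0.0, 0.738, 0.675, -0.001]
wrist_force: [-0.7, -0.3, 3.0]
finger_gap: 0.0536
grip_force: 42.4
```

Emit:
jog_arm(
  increments=[
    [[0,0,-0.03,0,0,0,255],[0,0,-0.08,0,0,0,255],[0,0,-0.1,0,0,0,255],[0,0,-0.1,0,0,0,255],[0,0,-0.1,0,0,0,255],[0,0,-0.07,0,0,0,255]],
  ],
)

```text
clock: 25.65
tcp_pos: [0.4892, 0.1453, 0.125]
orientation: [-0.0, 0.738, 0.675, -0.0]
wrist_force: [1.5, 0.4, -1.4]
finger_gap: 0.0534
grip_force: 42.4
```

```bash
python3 - <<'E'
from h import *
s=show()
plan([.434,-.309,.1235],toolR(85),15,s)
E
```

```text
t 25.65 tcp [0.4892 0.1453 0.125 ] az 84.92 zax [-0.001 -0.    -1.   ] q [ 0.131  0.249 -0.31   1.013 -0.     1.791] F [ 1.5  0.4 -1.4] gap 0.0534
15 x [-0.122, -0.004, 0.0, -0.0, 0.0, -0.0] mm/row 30.5 deg/row 0.01
```

Emit:
jog_arm(
  increments=[
    [[-0.06,-0.002,0,0,0,0,255],[-0.122,-0.004,0,0,0,0,255],[-0.122,-0.004,0,0,0,0,255],[-0.122,-0.004,0,0,0,0,255],[-0.122,-0.004,0,0,0,0,255],[-0.122,-0.004,0,0,0,0,255],[-0.122,-0.004,0,0,0,0,255],[-0.122,-0.004,0,0,0,0,255],[-0.122,-0.004,0,0,0,0,255],[-0.122,-0.004,0,0,0,0,255],[-0.122,-0.004,0,0,0,0,255],[-0.122,-0.004,0,0,0,0,255],[-0.122,-0.004,0,0,0,0,255],[-0.122,-0.004,0,0,0,0,255],[-0.122,-0.004,0,0,0,0,255],[-0.06,-0.002,0,0,0,0,255],[0,0,0,0,0,0,255]],
  ],
)

```text
clock: 27.35
tcp_pos: [0.4323, -0.3104, 0.1224]
orientation: [-0.001, 0.739, 0.674, -0.001]
wrist_force: [0.3, 0.8, -0.8]
finger_gap: 0.0534
grip_force: 42.4
```

```bash
python3 - <<'E'
from h import *
s=show()
plan([.434,-.309,.0085],toolR(85),8,s)
from ringpos import ringpos
C=ringpos()
cv2.imwrite("pics/p1.png",cv2.resize(C["side"]["pixels"][60:300,300:500,::-1],None,fx=2.4,fy=2.4))
E
```

```text
t 27.35 tcp [ 0.4323 -0.3104  0.1224] az 84.74 zax [-0.003 -0.    -1.   ] q [-0.772  0.292 -0.258  1.023 -0.003  0.89 ] F [ 0.3  0.8 -0.8] gap 0.0534
8 x [0.001, 0.001, 0.057, -0.0, 0.0, -0.0] mm/row 14.2 deg/row 0.04
side [([441.1, 148.5], 0.88, array([ 0.4639, -0.4701]))]
top [([490.6, 317.3], 0.61, array([ 0.4462, -0.3411])), ([181.9, 286.6], 0.32, array([0.5517, 0.3234]))]
```

View pics/p1.png

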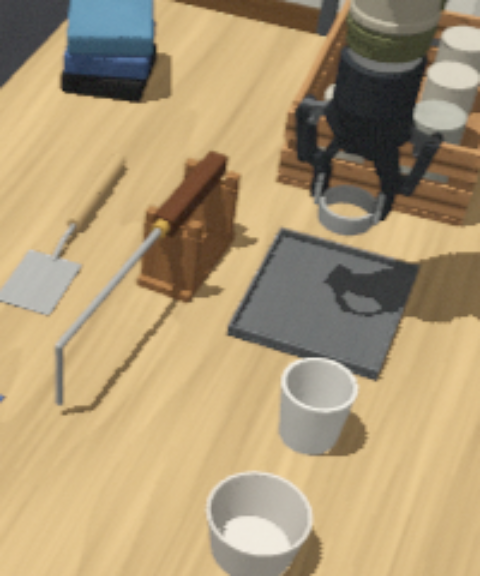

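The crop shows the hook lying back in its rest, and the ring held level above the tray. Lowering it.

Emit:
jog_arm(
  increments=[
    [[0.001,0.001,0.06,0,0,0,255],[0.001,0.001,0.07,0,0,0,255],[0.001,0.001,0.07,0,0,0,255],[0.001,0.001,0.07,0,0,0,255],[0.001,0.001,0.06,0,0,0,255],[0,0,0.05,0,0,0,255],[0,0,0.03,0,0,0,255],[0,0,0.02,0,0,0,255],[0,0,0.02,0,0,0,255],[0,0,0,0,0,0,255],[0,0,0,0,0,0,255]],
  ],
)

```text
clock: 28.65
tcp_pos: [0.4345, -0.3078, 0.011]
orientation: [-0.0, 0.738, 0.675, -0.001]
wrist_force: [0.7, -0.4, -1.5]
finger_gap: 0.0534
grip_force: 42.4
```

Emit:
jog_arm(
  increments=[
    [[0,0,0.007,0,0,0,255],[0,0,0.006,0,0,0,255],[0,0,0,0,0,0,255],[0,0,0,0,0,0,255]],
  ],
)

```text
clock: 29.05
tcp_pos: [0.4345, -0.3078, 0.0076]
orientation: [-0.0, 0.738, 0.675, -0.001]
wrist_force: [1.1, -0.4, -0.6]
finger_gap: 0.0536
grip_force: 42.4
```

Emit:
jog_arm(
  increments=[
    [[0,0,0.002,0,0,0,120],[0,0,0,0,0,0,60],[0,0,0,0,0,0,0],[0,0,0,0,0,0,0],[0,0,0,0,0,0,0],[0,0,-0.04,0,0,0,0],[0,0,-0.08,0,0,0,0],[0,0,-0.12,0,0,0,0],[0,0,-0.12,0,0,0,0],[0,0,-0.12,0,0,0,0],[0,0,-0.12,0,0,0,0],[0,0,-0.1,0,0,0,0],[0,0,0,0,0,0,0]],
  ],
)

```text
clock: 30.35
tcp_pos: [0.4366, -0.3092, 0.1866]
orientation: [0.003, 0.738, 0.675, -0.001]
wrist_force: [0.0, -0.9, 0.9]
finger_gap: 0.0858
grip_force: 0.0
```

```bash
python3 - <<'E'
from h import *
s=show()
from ringpos import ringpos
C=ringpos()
print([(n,[(onz(C[n],k["uv"],0)[:2].round(4),round(k["conf"],2)) for k in spotter.landmark_of("disc",n)[:2]]) for n in C])
save(C["side"],"f1.png")
E
```

```text
t 30.35 tcp [ 0.4366 -0.3092  0.1866] az 84.92 zax [ 0.003 -0.006 -1.   ] q [-0.765  0.249 -0.152  1.164 -0.002  0.894] F [ 0.  -0.9  0.9] gap 0.0858
side [([430.6, 187.7], 0.63, array([ 0.4408, -0.3015]))]
top [([474.8, 321.8], 0.81, array([ 0.4386, -0.306 ]))]
[('side', [(array([0.6033, 0.3936]), 0.84)]), ('top', [(array([0.611 , 0.3954]), 0.73)])]
```

View pics/f1.png

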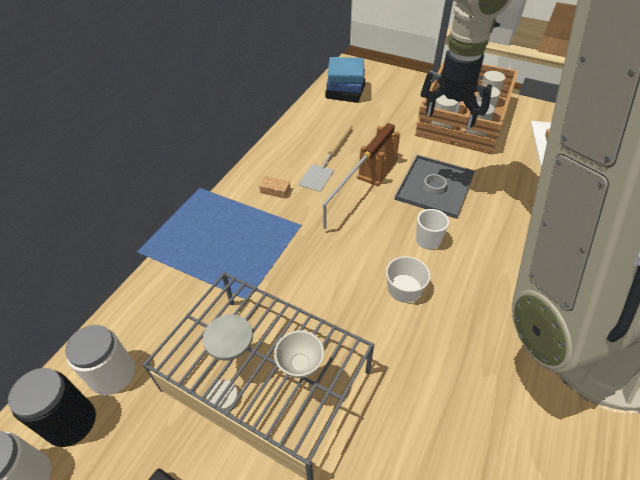

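The ring stands flat mid-tray at side pixel (435,184). The hook is in its rest with its tip at (325,228), and the disc, castings and other things are where they were. Handing in.

```bash
python3 -c "
from workcell import ticket
print(ticket.hand_in())"
```

```text
the job is handed in; nothing more can be done
None
```

The job is handed in at about 30 s on the clock: I drew the ring about 47 mm clear of the rack with the leaned hook, laid the hook back in its rest and stood the ring flat in the tray, and the last picture showed the disc, castings and everything else still in place.

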